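# Slide a wall-painting sample along the rail into the corner pocket of a recording tray

### The arm

A 7-joint arm with a two-finger parallel gripper is mounted at the origin on the work surface. World frame = base frame: x ahead of the robot, y to its left, z up, the work surface at z = 0. Lengths are in m, angles in rad, forces in N, time in s.
With the tool pointing down it reaches from about 0.4 to 0.85 m from the base axis. Payload 4.4 kg.
Tool frame: the origin (TCP) lies between the finger pads; the fingertips stand 22 mm ahead of it and the grasp point (between the pads) lies 3 mm ahead of it; y points along the fingers, z is the direction in which the jaws open and shut, and the axes are right-handed (so a half turn about y gives the same grasp; the last joint's range is limited). The gripper opens to 94 mm and grips with 3 to 60 N. Pads are 16 mm wide; open, the fingers measure 119 mm over their backs; the gripper's body (75 mm by 177 mm) begins 78 mm behind the grasp point.
Start: joints at [-1.373, 0.628, 0.038, 1.517, -0.027, 0.996, -0.02], TCP at [0.169, 0.628, 0.227] pointing down, gripper open.
Joint ranges: [-3.06, 3.06], [-0.37, 2.12], [-1.25, 1.32], [0.18, 2.47], [-1.1, 4.24], [0.23, 1.98], [-2.94, 2.94]. Speed limits (rad/s): [2.57, 2.57, 3.14, 3.14, 3.14, 3.14, 3.14].

### API

Orientations are given as a unit quaternion [w, x, y, z].
In Python, from bench import readout, capture, get_calibration, r, nets gives the robot as it stands. The module is installed in compiled form; this text tells all that it offers.
- The arm moves only by the tool apply_moves, never from a script. Its argument "rows" is a list of rows, each a list of 3 entries, a list of its own where there are three numbers: the shift along the world's x, y, z in units of 0.3 m (1.0 is 0.3 m), then the turn, a rotation vector about the world's x, y, z in units of pi/2 rad (1.0 is pi/2 rad), then the finger opening in mm, from 0 to 94. In form: [[[x, y, z], [ax, ay, az], gripper], ...]. A call has exactly 5 rows; each row is the pose to reach, as a shift and turn from the pose commanded when the call began; what a row does not reach only later rows make up. A row lasts 1/10 s, in which the tool goes at most 50 mm and 8.59 degrees, less where a joint would pass 70% of its speed; a pose out of reach is approached as far as the arm can. A call with a number of a shift or a turn outside -1 to 1 is refused whole. A call with a gripper value outside its range is refused whole. The fingers move at their own pace and stop on an object; "newtons" is the grip in N (left out, the last holds). Time passes only in rows, so rows that repeat a pose let the fingers close, or fill a call up. It gives the time, the measured TCP pose, the force and the opening at its end, in the units of the state.
- readout.sense(): the state, without advancing time (a new reading comes with each control period).
- capture(name): name is "scene" or "top" or "wrist"; returns the picture (384x512x3 uint8, red, green, blue); there is no depth.
- get_calibration(name): a dict with "K" (3x3 intrinsics, pixels), "extrinsics" (4x4, takes a point from world to camera coordinates); the wrist camera has in their place "T_tool_cam" (4x4, takes a point from camera to tool coordinates, whose origin is the TCP and whose axes are the tool frame's). Camera axes: x right, y up, looking along -z (the intrinsics and any distortion apply to the point x, -y, -z); pixel columns grow to the right and rows downward; lengths in m; the calibration is good to about 2 mm. A picture is of the moment at which its call begins: read the wrist's pose just before it. get_calibration takes no time and is no camera call.
- r.sign_off(): hands the job in, once; it reports no verdict.
Trained networks look in the newest picture that a camera, given by its name, has taken for a name from the list of things; names that differ only in an ending like _2 or _b are one class to them, and where a whole thing is asked for, a point or a joint stands for the part that bears it (a point fixed in the world has none). Each returns a list of dicts, best first, with "score" (0 to 1); they miss things now and then, are a little off and sometimes report something else, mostly with a low value. They report only what shows in the picture. A call takes as long as a camera call. They do not tell look-alikes from the thing itself.
- nets.masks_of(query, camera): "pixels" (384x512 bool, what is visible of it) and "bbox" ([left, top, width, height] in pixels, round what is visible of it).
The state is a dict: "time_s": time; "joint_pos": joint angles; "qvel": joint speeds; "tau": joint torques, N m; "tool_pos": TCP position; "tool_rot": TCP orientation; "ft_force": force on the tool from outside, world axes, zero at the start; "wrist_torque": the same for the moment, N m; "gripper_width": finger opening in m.
Only numpy, scipy, OpenCV 4.12 (cv2) and the standard library are available. Lean on these libraries where they do the work, as an engineer would, in place of code of your own. Each camera call takes 0.05 s, during which the arm holds its last target.

### The job

The paint on the red-striped sample is too fragile for it to be picked up, so slide it: with the fingertips push it across the tray floor until it lies flush against the long rail, then push or drag it along the rail, keeping it against the rail all the way, until it is fully home in the corner pocket, against the rail and the end stop. Do not lift or tip it, leave the loose fragments, the brush and the jar where they are, and finish with the hand clear.

Things in the scene. Friction and masses are not known exactly. Their poses are not given: they have to be found in the camera images.
- tray: Fixed wooden tray, floor 254 mm (x) by 420 mm (y), x -140 to +114 and y -230 to +190 mm in this frame. Origin at table height, z up; the floor's top is 12 mm above it. Rail on the far (+x) side, end stop on the +y side, pocket in the corner between them; the -x and -y sides are open. Rail, stop and lip all rise 22 mm above the floor.
- rail (a point): Point on the rail's inner face, at floor level: x = +100, y = 0 mm in the tray's frame; axes as the tray's. The rail is 14 mm thick and runs straight along y from y = -230 to +190 mm.
- stop (a point): Point on the end stop's inner face, at floor level: x = +75, y = +170 mm in the tray's frame; axes as the tray's. The stop is 14 mm thick and runs along x.
- lip (a point): End of the straight part of the short lip that makes the pocket, on its inner face at floor level: x = +50, y = +145 mm in the tray's frame; axes as the tray's. From here the lip runs on, parallel to the rail, to the end stop, and towards -y it flares away from the rail to about x = +39, y = +125 mm. It is 12 mm thick. The pocket is 50 mm wide, open towards -y.
- pocket (a point): Where the sample's origin is when it is fully home: on the tray floor in the pocket, at x = +77.5, y = +135, z = +12 mm in the tray's frame; axes as the tray's. Then the sample's -y end and about 25 mm of its near long side stay outside the lip.
- sample: Loose sample to slide: flat block 45 mm (its x) by 70 mm (its y) by 20 mm high, about 0.08 to 0.15 kg; grey backing slab, pale painted plaster on top, dark red stripes along its length. Origin: centre of its underside. Starts on the tray floor well short of the rail, turned up to 0.5 rad from square; home, its long sides lie along the rail.
- stone_a: Loose plaster fragment, roughly round, 48 mm across, 26 mm high, with a red stripe; origin at the centre of its underside. Stands on the tray floor; leave alone.
- stone_b: Loose plaster fragment, roughly round, 42 mm across, 22 mm high, with a red stripe; origin at the centre of its underside. Stands on the tray floor; leave alone.
- jar: Amber glass jar, 60 mm diameter, 75 mm high, standing on the table to the right of the tray; origin at the centre of its underside. Leave alone.
- brush: Flat brush lying on the table to the left of the tray, about 165 mm long along its x (105 mm from the origin towards -x, 60 mm towards +x), 26 mm wide, 11 mm high. Leave alone.
There are look-alikes about, which are no part of the job. What is shaped like the sample but blue, orange or purple is not meant.

How it is judged:
By the outcome, as a careful person would: the job done as asked, in the order asked, and still so for the second after the job is handed in, with the robot touching nothing.
It also fails if it takes over 53 s, if anything falls off the work surface, if the arm or the gripper's body presses on something with over 40 N, if the wrist force passes 120 N, or if a joint passes its speed limit or range.

## Working session

There is one attempt and no reset: what is moved stays moved. The work goes in short steps, Python scripts to look and compute and a tool call to move; the robot and the scene stay as the last step left them, time stands still between calls to the robot, and variables do not carry over. Pictures are saved under pics/ and viewed, and the job is handed in when it is done.

Besides the shell and the picture viewer there is one more tool, called after "Call:" as a command line: name --argument value ..., lists and objects as JSON in quotes. apply_moves: Moves the arm, as the interface text tells. Its arguments: {"type":"object","properties":{"rows":{"type":"array","items":{"type":"array"}},"newtons":{"type":"number"}},"required":["rows"]}

```bash
mkdir -p pics; ls; python3 - <<'E'
from bench import readout,capture,get_calibration,nets
import cv2,numpy as np
np.set_printoptions(precision=4,suppress=True)
s=readout.sense();print(s)
for n in ["scene","top"]:
    im=capture(n);cv2.imwrite(f"pics/{n}0.png",im[:,:,::-1]);c=get_calibration(n);print(n,c)
    np.save(f"pics/{n}0.npy",im)
print(get_calibration("wrist"))
E
```

```text
pics
{'time_s': 0.0, 'joint_pos': array([-1.3728,  0.6293,  0.0384,  1.5184, -0.027 ,  0.9963, -0.02  ]), 'qvel': array([ 0.0016, -0.0008,  0.0003,  0.0021, -0.0004,  0.001 ,  0.0019]), 'tau': array([  0.0003, -54.9754,   1.1438, -18.6639,  -0.0522,   0.0236,
         0.0002]), 'tool_pos': array([0.1693, 0.6269, 0.2266]), 'tool_rot': array([-0.7003,  0.7016, -0.093 ,  0.0929]), 'ft_force': array([ 0.036 , -0.6309,  0.0006]), 'wrist_torque': array([ 0.022 ,  0.0223, -0.0178]), 'gripper_width': 0.09424225646067756}
scene {'K': array([[446.8318,   0.    , 251.306 ],
       [  0.    , 446.8318, 185.7173],
       [  0.    ,   0.    ,   1.    ]]), 'extrinsics': array([[-0.5889,  0.8081,  0.0114,  0.2596],
       [-0.6103, -0.4539,  0.6493,  0.2621],
       [ 0.5299,  0.3754,  0.7605, -1.4351],
       [ 0.    ,  0.    ,  0.    ,  1.    ]])}
top {'K': array([[471.8059,   0.    , 262.4945],
       [  0.    , 471.8059, 185.1244],
       [  0.    ,   0.    ,   1.    ]]), 'extrinsics': array([[-0.0008, -1.    , -0.0085, -0.0016],
       [ 0.9879, -0.0021,  0.1553, -0.4236],
       [-0.1553, -0.0083,  0.9878, -1.2551],
       [ 0.    ,  0.    ,  0.    ,  1.    ]])}
{'K': array([[265.3881,   0.    , 252.6212],
       [  0.    , 265.3881, 189.3755],
       [  0.    ,   0.    ,   1.    ]]), 'T_tool_cam': array([[ 0.0003, -0.9728, -0.2316, -0.0678],
       [-0.0007,  0.2316, -0.9728, -0.1572],
       [ 1.    ,  0.0005, -0.0006,  0.0002],
       [ 0.    ,  0.    ,  0.    ,  1.    ]])}
```

View pics/scene0.png

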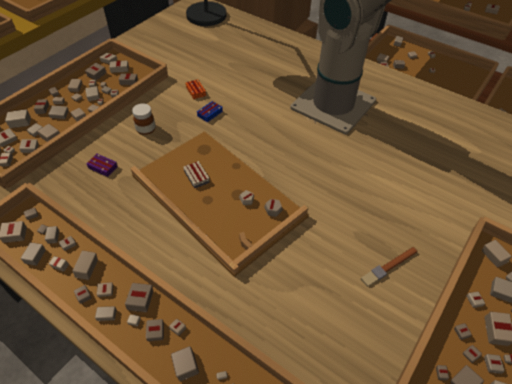

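View pics/top0.png

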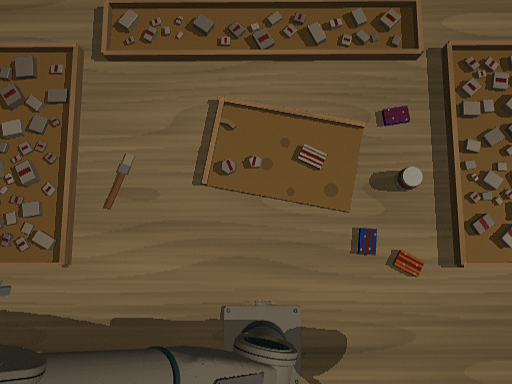

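```bash
python3 - <<'E'
from bench import nets
import cv2,numpy as np
for c in ["top","scene"]:
  for q in ["tray","sample","stone_a"]:
    for k,d in enumerate(nets.masks_of(q,c)):
        print(c,q,d["score"],d["bbox"]); 
        if d["score"]>.3: np.save(f"pics/m_{c}_{q}_{k}.npy",d["pixels"])
im=cv2.imread("pics/top0.png")[90:220,190:380]
cv2.imwrite("pics/top0z.png",cv2.resize(im,None,fx=4,fy=4,interpolation=cv2.INTER_CUBIC))
im=cv2.imread("pics/scene0.png")[125:275,125:315]
cv2.imwrite("pics/scene0z.png",cv2.resize(im,None,fx=4,fy=4,interpolation=cv2.INTER_CUBIC))
E
```

```text
top tray 0.9 [200.5, 95.6, 166.7, 116.4]
top sample 0.95 [376.8, 106.0, 33.8, 19.3]
top sample 0.65 [299.4, 144.6, 25.1, 28.5]
top sample 0.58 [360.3, 225.4, 14.2, 25.9]
top sample 0.55 [391.4, 252.4, 33.1, 26.2]
top stone_a 0.63 [245.1, 160.7, 15.5, 7.4]
top stone_a 0.57 [219.9, 159.7, 15.1, 17.5]
scene tray 0.78 [131.2, 132.2, 176.7, 143.9]
scene sample 0.84 [184.9, 161.5, 24.9, 25.8]
scene sample 0.73 [184.7, 79.0, 23.6, 19.0]
scene sample 0.62 [196.0, 104.2, 28.4, 16.1]
scene sample 0.61 [85.3, 153.4, 34.0, 23.7]
scene stone_a 0.71 [266.3, 200.5, 17.3, 14.2]
scene stone_a 0.54 [240.5, 188.8, 14.3, 18.4]
```

View pics/top0z.png

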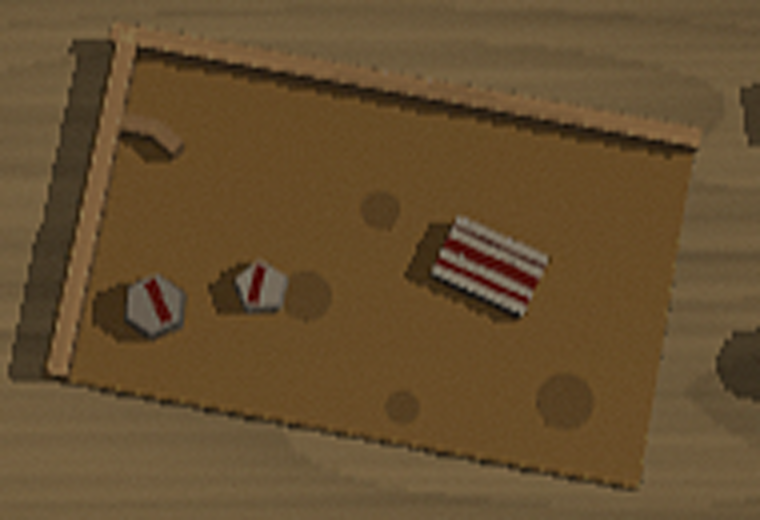

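View pics/scene0z.png

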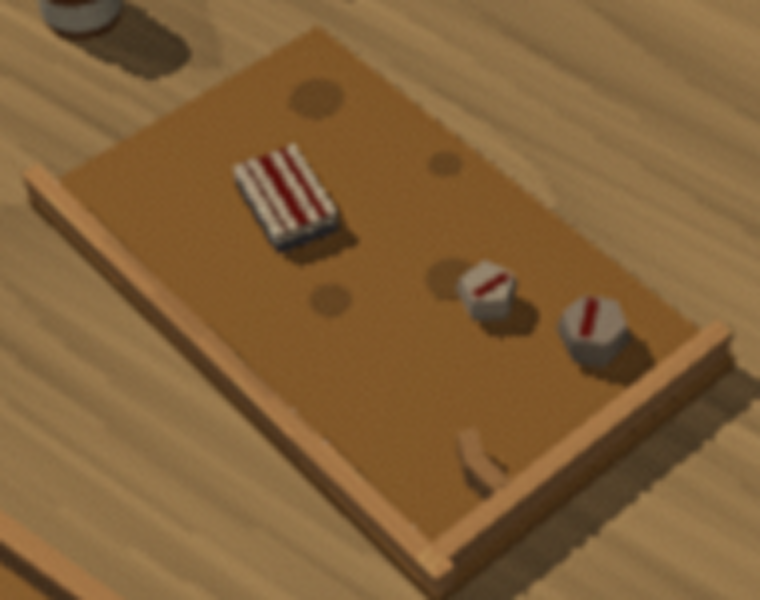

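```bash
cat > h.py <<'E'
import numpy as np,cv2
from scipy.optimize import least_squares
from bench import get_calibration
C={n:get_calibration(n) for n in["top","scene"]}
def proj(n,P):
    P=np.atleast_2d(P);E=C[n]["extrinsics"];K=C[n]["K"]
    p=P@E[:3,:3].T+E[:3,3];return np.c_[K[0,0]*p[:,0]/-p[:,2]+K[0,2],K[1,1]*p[:,1]/p[:,2]+K[1,2]]
def xf(q,P):
    P=np.atleast_2d(np.array(P,float));c,s=np.cos(q[2]),np.sin(q[2])
    return np.c_[q[0]+c*P[:,0]-s*P[:,1],q[1]+s*P[:,0]+c*P[:,1],P[:,2]]
def fit(obs,q0): # obs list (cam,pt,px)
    f=lambda q:np.concatenate([(proj(c,xf(q,np.array(p)/1000))[0]-px) for c,p,px in obs])
    r=least_squares(f,q0,loss="soft_l1");return r.x,f(r.x).reshape(-1,2)
E
python3 - <<'E'
from h import *
np.set_printoptions(precision=4,suppress=True)
z=lambda u,v,o:np.array([(u+.5)/4-.5+o[0],(v+.5)/4-.5+o[1]])
T=(190,90);S=(125,125)
obs=[("top",(-140,-230,12),z(637,489,T)),("top",(100,-230,34),z(697,150,T)),("top",(114,-230,34),z(700,128,T)),("top",(100,170,34),z(137,50,T)),("top",(-140,170,34),z(68,378,T)),
("scene",(-140,-230,12),z(320,28,S)),("scene",(114,-230,34),z(28,180,S)),("scene",(100,-230,34),z(40,165,S)),("scene",(100,170,34),z(437,548,S)),("scene",(-140,170,34),z(712,327,S))]
for sel in("top","scene",""):
    q,r=fit([o for o in obs if sel in o[0]],[.5,0,-.15]);print("tray",sel,q);print(r.ravel())
tray=q
a=[(22.5,35,32),(22.5,-35,32),(-22.5,-35,32),(-22.5,35,32)]
obs=[("top",p,z(u,v,T)) for p,(u,v) in zip(a,[(458,215),(549,258),(524,316),(432,272)])]+[("scene",p,z(u,v,S)) for p,(u,v) in zip(a,[(282,240),(234,165),(293,145),(338,210)])]
for sel in("top","scene",""):
    q,r=fit([o for o in obs if sel in o[0]],[.5,-.1,-.4]);print("sample",sel,q);print(r.ravel())
np.savez("est.npz",tray=tray,sample=q)
c,s=np.cos(tray[2]),np.sin(tray[2]);d=q[:2]-tray[:2]
print("sample in tray",c*d[0]+s*d[1],-s*d[0]+c*d[1],q[2]-tray[2])
print(xf(tray,[(.0775,.135,.012),(.1,0,.012)]))
E
```

```text
tray top [ 0.5316 -0.0404 -0.1868]
[ 0.4583  0.2603  0.4083 -0.4393  0.425   0.2674 -0.6916 -0.6189 -0.7928
  0.3469]
tray scene [ 0.5349 -0.0352 -0.192 ]
[ 0.249   0.031  -1.2283 -0.5808  0.2139  0.5898 -0.6275  0.3052  2.3499
 -0.7354]
tray  [ 0.5326 -0.0385 -0.1891]
[-0.4226  0.0513 -0.2612 -0.6023 -0.2317  0.1071 -1.277  -1.0971 -1.5952
 -0.1976 -0.3682 -0.7922 -1.6177 -1.4164 -0.1892 -0.2453 -0.9135 -1.1694
  1.7284 -2.1047]
sample top [ 0.505  -0.1396 -0.4479]
[ 0.0746  0.0348  0.3787 -0.0719 -0.1524 -0.1061 -0.2881  0.1423]
sample scene [ 0.5046 -0.136  -0.4028]
[-0.6537 -0.8606 -0.1228  0.9199  0.1171 -0.1561  0.6783  0.1447]
sample  [ 0.5046 -0.1382 -0.4346]
[-0.5724  0.2933 -0.1316 -0.1103 -0.4659 -0.054  -0.7411  0.4933 -1.8108
 -1.2656 -0.4788  0.2447 -0.0283 -0.4851 -0.2341  0.1018]
sample in tray -0.00881403123722713 -0.10324518005701863 -0.24545843471804613
[[ 0.6341  0.0795  0.012 ]
 [ 0.6309 -0.0573  0.012 ]]
```

```bash
cat >> h.py <<'E'
from scipy.spatial.transform import Rotation as R
from bench import readout
def tray():return np.load("est.npz")["tray"]
def st():
    s=readout.sense();q=s["tool_rot"];return s,R.from_quat([q[1],q[2],q[3],q[0]])
def want(yaw):  # jaw (tool z) along world yaw, tool y down
    z=np.array([np.cos(yaw),np.sin(yaw),0]);y=np.array([0,0,-1.]);return R.from_matrix(np.c_[np.cross(y,z),y,z])
def report(pos_tray=None,yaw=None,z=None):
    s,q=st();t=tray()
    print("t",s["time_s"],"pos",s["tool_pos"].round(4),"q",s["joint_pos"].round(2),"F",s["ft_force"].round(2),"w",round(s["gripper_width"]*1000,1))
    d=s["tool_pos"][:2]-t[:2];c,sn=np.cos(t[2]),np.sin(t[2]);print("in tray mm",1000*(c*d[0]+sn*d[1]),1000*(-sn*d[0]+c*d[1]),"jaw yaw rel tray",np.arctan2(*q.as_matrix()[1::-1,2])-t[2])
    if pos_tray is not None:
        P=xf(t,[[pos_tray[0]/1000,pos_tray[1]/1000,z]])[0];print("target",P,"shift units",((P-s["tool_pos"])/.3).round(4))
    if yaw is not None:
        for k in(0,np.pi):
            print("turn units",((want(yaw+t[2]+k)*q.inv()).as_rotvec()/(np.pi/2)).round(4))
E
python3 - <<'E'
from h import *
s,q=st();print(q.as_matrix().round(3))
e=dict(np.load("est.npz"));e["tray"]=np.array([.532,-.0395,-.188]);np.savez("est.npz",**e)
report((-70,-103),np.pi/2,.227)
E
```

```text
[[ 0.965 -0.     0.261]
 [-0.261 -0.     0.965]
 [-0.    -1.    -0.   ]]
t 0.4 pos [0.1694 0.6275 0.2274] q [-1.37  0.63  0.04  1.52 -0.03  1.   -0.02] F [ 0.24 -0.87  0.24] w 94.1
in tray mm -480.8273363425916 587.4466154180018 jaw yaw rel tray 1.4949807175319494
target [ 0.44398327 -0.12760252  0.227     ] shift units [ 9.1520e-01 -2.5169e+00 -1.2000e-03]
turn units [ 0.0001 -0.      0.0483]
turn units [-1.0000e-04 -2.0000e-04 -1.9517e+00]
```

Call:
apply_moves --rows '[[[0.65,-0.5,0],[0,0,0.048],30],[[0.65,-0.5,0],[0,0,0.048],30],[[0.65,-0.5,0],[0,0,0.048],30],[[0.65,-0.5,0],[0,0,0.048],30],[[0.65,-0.5,0],[0,0,0.048],30]]'

```text
time_s: 0.9
tool_pos: [0.3664, 0.4757, 0.2277]
tool_rot: [0.704, -0.704, 0.067, -0.067]
ft_force: [0.3, 0.7, 0.6]
gripper_width: 0.0572
```

Call:
apply_moves --rows '[[[0.3,-0.8,0],[0,0,0],30],[[0.3,-0.8,0],[0,0,0],30],[[0.3,-0.8,0],[0,0,0],30],[[0.3,-0.8,0],[0,0,0],30],[[0.3,-0.8,0],[0,0,0],30]]'

```text
time_s: 1.4
tool_pos: [0.4528, 0.2416, 0.2277]
tool_rot: [0.704, -0.704, 0.066, -0.067]
ft_force: [1.4, -0.0, 0.4]
gripper_width: 0.0301
```

Call:
apply_moves --rows '[[[0.0,-0.8,0],[0,0,0],30],[[0.0,-0.8,0],[0,0,0],30],[[0.0,-0.8,0],[0,0,0],30],[[0.0,-0.8,0],[0,0,0],30],[[0.0,-0.8,0],[0,0,0],30]]'

```text
time_s: 1.9
tool_pos: [0.4519, 0.0005, 0.2278]
tool_rot: [-0.704, 0.704, -0.067, 0.067]
ft_force: [1.1, 0.4, 0.7]
gripper_width: 0.03
```

```bash
python3 - <<'E'
from h import *
report((-70,-103),np.pi/2,.15)
from bench import capture,nets
s,q=st();im=capture("wrist");cv2.imwrite("pics/w1.png",im[:,:,::-1]);np.savez("pics/w1.npz",p=s["tool_pos"],q=q.as_quat())
E
```

```text
t 1.9 pos [0.4519 0.0005 0.2278] q [-0.11  0.35  0.06  2.05 -0.03  0.75  1.35] F [1.11 0.4  0.68] w 30.0
in tray mm -86.11879620034331 24.311846481395794 jaw yaw rel tray 1.5684056718628514
target [ 0.44398327 -0.12760252  0.15      ] shift units [-0.0265 -0.4269 -0.2594]
turn units [0.0004 0.0004 0.0015]
turn units [ 7.0000e-04 -6.0000e-04 -1.9985e+00]
```

View pics/w1.png

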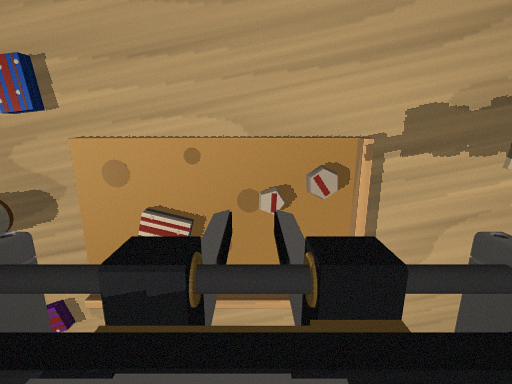

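```bash
python3 - <<'E'
from h import *
im=cv2.imread("pics/w1.png");cv2.imwrite("pics/w1z.png",cv2.resize(im[120:260,50:390],None,fx=2.3,fy=2.3,interpolation=cv2.INTER_CUBIC))
c=get_calibration("wrist");T=c["T_tool_cam"];K=c["K"];d=np.load("pics/w1.npz");q=R.from_quat(d["q"]).as_matrix()
t=tray();W=xf(t,[(-.14,-.23,.012),(-.14,.17,.034),(-.14,.17,.012),(.1,-.23,.034),(.1,-.23,.012)])
p=((W-d["p"])@q-T[:3,3])@T[:3,:3]
print(np.c_[K[0,0]*p[:,0]/-p[:,2]+K[0,2],K[1,1]*p[:,1]/p[:,2]+K[1,2]])
def back(u,v,z):
    r=np.array([(u-K[0,2])/K[0,0],-(v-K[1,2])/K[1,1],-1]);o=q@T[:3,3]+d["p"] if 0 else q@T[:3,3]+d["p"]
    w=q@T[:3,:3]@r;P=o+w*(z-o[2])/w[2];e=P[:2]-t[:2];cc,s=np.cos(t[2]),np.sin(t[2]);return 1000*(cc*e[0]+s*e[1]),1000*(-s*e[0]+cc*e[1])
print("sample top corners near side",back(150,208,.032),back(192,222,.032),back(139,227,.032))
print("edge",back(70,138,.012),back(352,137,.012),back(322,182,.038),back(272,202,.034))
E
```

```text
[[ 67.86807669 136.94670198]
 [364.39530711 136.78137742]
 [357.85609823 136.14856365]
 [ 84.16043617 299.51256612]
 [ 92.7008012  290.71042747]]
sample top corners near side (np.float64(-43.47598656989799), np.float64(-118.09375515134491)) (np.float64(-22.693501435193504), np.float64(-60.84072723295708)) (np.float64(-15.40779778230432), np.float64(-136.26237711470563))
edge (np.float64(-138.56471952699073), np.float64(-227.29154482887083)) (np.float64(-138.86873551544326), np.float64(162.02100457128546)) (np.float64(-81.01821034858662), np.float64(117.36731596823618)) (np.float64(-52.26495148648219), np.float64(51.292734919594615))
```

View pics/w1z.png

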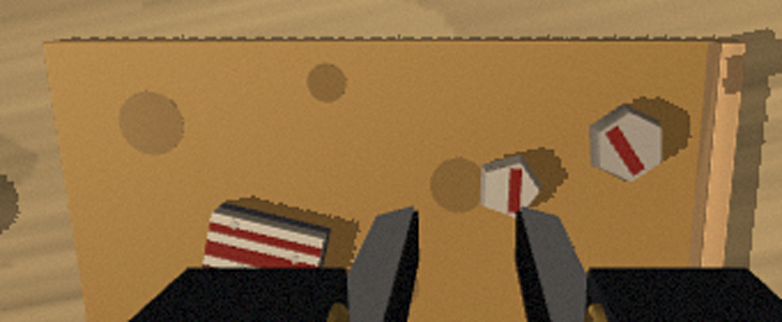

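```bash
python3 - <<'E'
from h import *
report((-75,-100),np.pi/2,.12);report((-75,-100),np.pi/2,.0395)
t=tray();print("dirs x",np.cos(t[2]),np.sin(t[2]))
E
```

```text
t 1.95 pos [ 0.4517 -0.0065  0.2279] q [-0.1   0.35  0.07  2.05 -0.03  0.75  1.35] F [-1.09 -5.9  -0.14] w 30.0
in tray mm -85.08888640960956 17.369085703391235 jaw yaw rel tray 1.560218526941747
target [ 0.43963205 -0.12372091  0.12      ] shift units [-0.0401 -0.3906 -0.3596]
turn units [0.0031 0.0002 0.0067]
turn units [ 4.0000e-04 -4.9000e-03 -1.9933e+00]
t 1.95 pos [ 0.4517 -0.0065  0.2279] q [-0.1   0.35  0.07  2.05 -0.03  0.75  1.35] F [-1.09 -5.9  -0.14] w 30.0
in tray mm -85.08888640960956 17.369085703391235 jaw yaw rel tray 1.560218526941747
target [ 0.43963205 -0.12372091  0.0395    ] shift units [-0.0401 -0.3906 -0.6279]
turn units [0.0031 0.0002 0.0067]
turn units [ 4.0000e-04 -4.9000e-03 -1.9933e+00]
dirs x 0.9823799886475959 -0.1868945100979407
```

Call:
apply_moves --rows '[[[-0.05,-0.4,-0.1],[0,0,0],34],[[-0.05,-0.4,-0.2],[0,0,0],34],[[-0.05,-0.4,-0.3],[0,0,0],34],[[-0.05,-0.4,-0.3],[0,0,0],34],[[-0.05,-0.4,-0.3],[0,0,0],34]]'

```text
time_s: 2.45
tool_pos: [0.4364, -0.1166, 0.1366]
tool_rot: [0.704, -0.704, 0.068, -0.066]
ft_force: [-0.5, 0.6, 0.6]
gripper_width: 0.0341
```

```bash
python3 - <<'E'
from h import *
report((-75,-100),np.pi/2,.0395)
from bench import capture
im=capture("scene");cv2.imwrite("pics/s2.png",im[:,:,::-1])
E
```

```text
t 2.45 pos [ 0.4364 -0.1166  0.1366] q [ 0.16  0.5   0.06  2.14 -0.06  0.5   1.64] F [-0.47  0.63  0.64] w 34.1
in tray mm -79.53229500021135 -93.63746648616686 jaw yaw rel tray 1.5685804578428606
target [ 0.43963205 -0.12372091  0.0395    ] shift units [ 0.0109 -0.0237 -0.3236]
turn units [-0.0005 -0.0019  0.0014]
turn units [-3.0000e-03  8.0000e-04 -1.9986e+00]
```

View pics/s2.png

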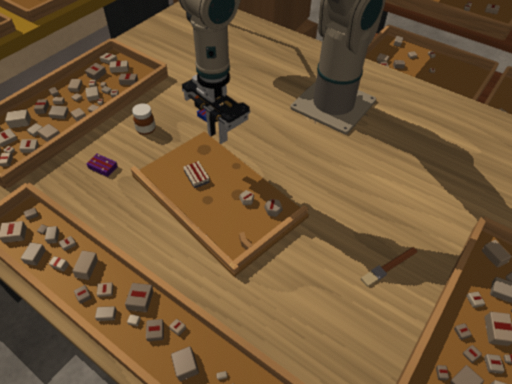

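Call:
apply_moves --rows '[[[0,0,-0.12],[0,0,0],34],[[0,0,-0.24],[0,0,0],34],[[0,0,-0.32],[0,0,0],34],[[0,0,-0.32],[0,0,0],34],[[0,0,-0.32],[0,0,0],34]]'

```text
time_s: 3.0
tool_pos: [0.4386, -0.1154, 0.0427]
tool_rot: [0.704, -0.704, 0.065, -0.066]
ft_force: [-0.4, 0.2, 0.7]
gripper_width: 0.0339
```

```bash
python3 - <<'E'
from h import *
report((-75,-100),np.pi/2,.0395)
E
```

```text
t 3.0 pos [ 0.4386 -0.1154  0.0427] q [ 0.18  0.69  0.03  2.2  -0.07  0.25  1.65] F [-0.43  0.19  0.74] w 33.9
in tray mm -77.58814160914888 -91.97563933020456 jaw yaw rel tray 1.5726274110804739
target [ 0.43963205 -0.12372091  0.0395    ] shift units [ 0.0035 -0.0279 -0.0106]
turn units [-0.0002  0.0011 -0.0012]
turn units [-1.7000e-03 -3.0000e-04  1.9988e+00]
```

Call:
apply_moves --rows '[[[0.035,-0.03,0],[0,0,0],34],[[0.06,-0.042,-0.008],[0,0,0],34],[[0.06,-0.042,-0.012],[0,0,0],34],[[0.06,-0.042,-0.012],[0,0,0],34],[[0.06,-0.042,-0.012],[0,0,0],34]]'

```text
time_s: 3.5
tool_pos: [0.4549, -0.1287, 0.0382]
tool_rot: [0.704, -0.704, 0.067, -0.066]
ft_force: [-0.8, -0.1, 0.5]
gripper_width: 0.0338
```

```bash
python3 - <<'E'
from h import *
report((-55,-100),np.pi/2,.0395)
from bench import capture
im=capture("top");cv2.imwrite("pics/t3.png",cv2.resize(im[90:220,190:380,::-1],None,fx=4,fy=4,interpolation=cv2.INTER_CUBIC))
E
```

```text
t 3.5 pos [ 0.4549 -0.1287  0.0382] q [ 0.2   0.71  0.03  2.15 -0.07  0.28  1.66] F [-0.83 -0.13  0.52] w 33.8
in tray mm -59.100700036873654 -102.05373970825372 jaw yaw rel tray 1.5706678165644805
target [ 0.45927965 -0.1274588   0.0395    ] shift units [0.0147 0.0042 0.0042]
turn units [-0.0002 -0.0002  0.0001]
turn units [-3.0000e-04  3.0000e-04 -1.9999e+00]
```

View pics/t3.png

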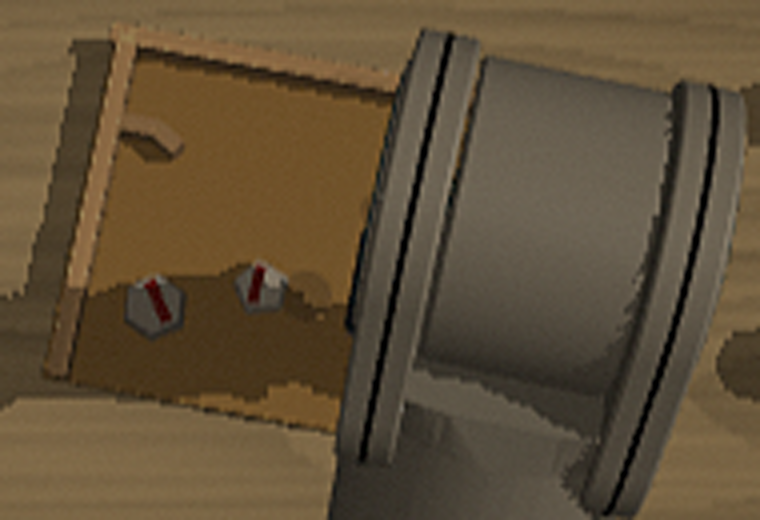

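Call:
apply_moves --rows '[[[0.026,-0.005,0],[0,0,0],34],[[0.052,-0.01,0],[0,0,0],34],[[0.078,-0.015,0],[0,0,0],34],[[0.104,-0.02,0],[0,0,0],34],[[0.13,-0.025,0],[0,0,0],34]]'

```text
time_s: 4.05
tool_pos: [0.4944, -0.1366, 0.0377]
tool_rot: [0.704, -0.704, 0.067, -0.066]
ft_force: [-2.8, 0.4, 2.0]
gripper_width: 0.0338
```

Call:
apply_moves --rows '[[[0.026,-0.005,0],[0,0,0],34],[[0.052,-0.01,0],[0,0,0],34],[[0.078,-0.015,0],[0,0,0],34],[[0.104,-0.02,0],[0,0,0],34],[[0.115,-0.022,0],[0,0,0],34]]'

```text
time_s: 4.55
tool_pos: [0.5299, -0.1434, 0.0379]
tool_rot: [-0.704, 0.704, -0.066, 0.067]
ft_force: [-2.2, 0.4, 1.4]
gripper_width: 0.0341
```

```bash
python3 - <<'E'
from h import *
report((47,-100),np.pi/2,.0385)
from bench import capture
im=capture("scene");cv2.imwrite("pics/s4.png",cv2.resize(im[80:275,115:315,::-1],None,fx=3,fy=3,interpolation=cv2.INTER_CUBIC))
E
```

```text
t 4.55 pos [ 0.5299 -0.1434  0.0379] q [ 0.19  0.77  0.04  1.94 -0.06  0.43  1.66] F [-2.2   0.44  1.43] w 34.1
in tray mm 17.38040946678429 -102.48938950919595 jaw yaw rel tray 1.5704945463821187
target [ 0.55948241 -0.14652204  0.0385    ] shift units [ 0.0985 -0.0103  0.002 ]
turn units [0.0001 0.0006 0.0002]
turn units [ 9.0000e-04 -2.0000e-04 -1.9998e+00]
```

View pics/s4.png

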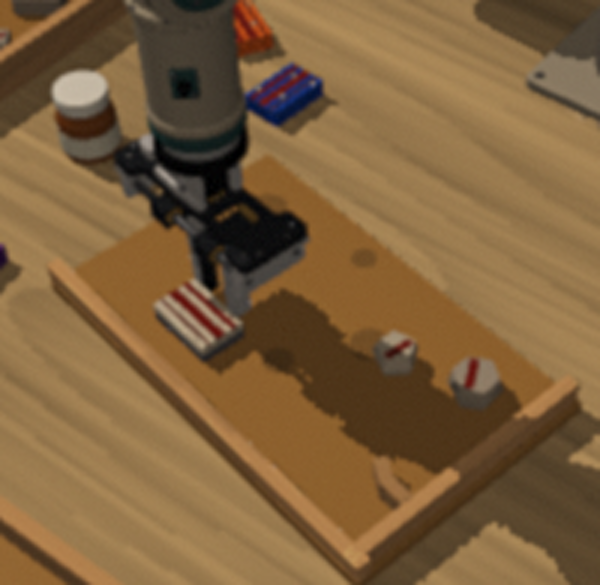

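Call:
apply_moves --rows '[[[0.02,-0.004,0],[0,0,0],34],[[0.04,-0.008,0],[0,0,0],34],[[0.06,-0.012,0],[0,0,0],34],[[0.075,-0.0145,0],[0,0,0],34],[[0.085,-0.0165,0],[0,0,0],34]]'

```text
time_s: 5.1
tool_pos: [0.5544, -0.1482, 0.0379]
tool_rot: [0.704, -0.704, 0.067, -0.066]
ft_force: [-2.8, 1.0, 1.6]
gripper_width: 0.0341
```

Call:
apply_moves --rows '[[[0.003,-0.0006,0],[0,0,0],34],[[0.006,-0.0012,0],[0,0,0],34],[[0.009,-0.0018,0],[0,0,0],34],[[0.012,-0.0024,0],[0,0,0],34],[[0.012,-0.0024,0],[0,0,0],34]]'

```text
time_s: 5.6
tool_pos: [0.5583, -0.149, 0.0379]
tool_rot: [-0.704, 0.704, -0.066, 0.067]
ft_force: [0.0, 0.2, -0.2]
gripper_width: 0.0339
```

```bash
python3 - <<'E'
from h import *
report((47,-100),np.pi/2,.0385)
from bench import capture
im=capture("scene");cv2.imwrite("pics/s5.png",cv2.resize(im[125:275,115:265,::-1],None,fx=4,fy=4,interpolation=cv2.INTER_CUBIC))
E
```

```text
t 5.6 pos [ 0.5583 -0.149   0.0379] q [ 0.19  0.79  0.04  1.86 -0.06  0.49  1.65] F [ 0.02  0.25 -0.25] w 33.9
in tray mm 46.340905540206265 -102.6792366633891 jaw yaw rel tray 1.5703488632051
target [ 0.55948241 -0.14652204  0.0385    ] shift units [0.0038 0.0084 0.002 ]
turn units [0.0001 0.0006 0.0003]
turn units [ 9.0000e-04 -2.0000e-04 -1.9997e+00]
```

View pics/s5.png

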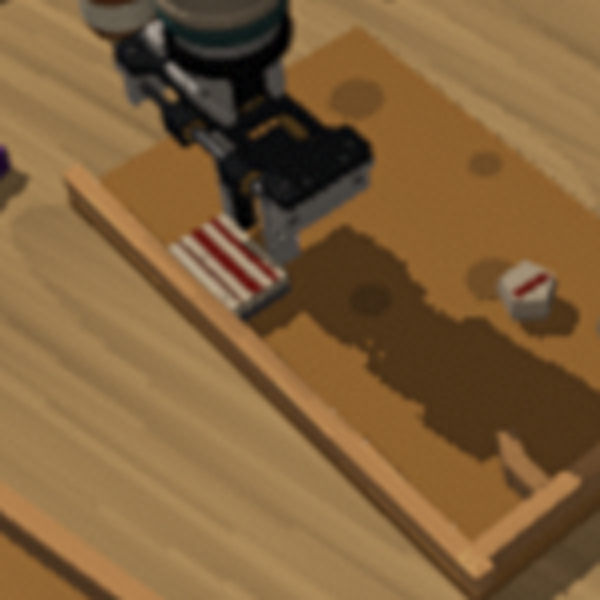

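Call:
apply_moves --rows '[[[0.003,-0.0006,0],[0,0,0],34],[[0.006,-0.0012,0],[0,0,0],34],[[0.009,-0.0018,0],[0,0,0],34],[[0.009,-0.0018,0],[0,0,0],34],[[0.009,-0.0018,0],[0,0,0],34]]'

```text
time_s: 6.15
tool_pos: [0.5596, -0.1493, 0.0378]
tool_rot: [0.704, -0.704, 0.067, -0.066]
ft_force: [-4.5, 0.9, 4.0]
gripper_width: 0.0341
```

Call:
apply_moves --rows '[[[0.003,-0.0006,0],[0,0,0],34],[[0.006,-0.0012,0],[0,0,0],34],[[0.009,-0.0018,0],[0,0,0],34],[[0.009,-0.0018,0],[0,0,0],34],[[0.009,-0.0018,0],[0,0,0],34]]'

```text
time_s: 6.65
tool_pos: [0.5597, -0.1493, 0.0375]
tool_rot: [0.704, -0.704, 0.069, -0.064]
ft_force: [-9.2, 0.9, 6.9]
gripper_width: 0.0339
```

Call:
apply_moves --rows '[[[-0.03,0.0057,0],[0,0,0],34],[[-0.1,0.019,0],[0,0,0],34],[[-0.1,0.019,0.12],[0,0,0],20],[[-0.1,0.019,0.25],[0,0,0],10],[[-0.1,0.0,0.3],[0,0,0],10]]'

```text
time_s: 7.15
tool_pos: [0.5366, -0.15, 0.1313]
tool_rot: [-0.704, 0.704, -0.063, 0.069]
ft_force: [0.8, 0.7, -0.5]
gripper_width: 0.0134
```

```bash
python3 - <<'E'
from h import *
report((69,-172),0,.13)
from bench import capture
im=capture("scene");cv2.imwrite("pics/s6.png",cv2.resize(im[125:275,115:265,::-1],None,fx=4,fy=4,interpolation=cv2.INTER_CUBIC))
E
```

```text
t 7.15 pos [ 0.5366 -0.15    0.1313] q [ 0.19  0.62  0.06  1.88 -0.06  0.63  1.66] F [ 0.82  0.66 -0.54] w 13.4
in tray mm 25.133104765657997 -107.67244837566149 jaw yaw rel tray 1.5716324895873794
target [ 0.56763836 -0.22136508  0.13      ] shift units [ 0.1036 -0.238  -0.0042]
turn units [ 0.0049  0.0034 -1.0005]
turn units [-0.0034  0.0049  0.9995]
```

View pics/s6.png

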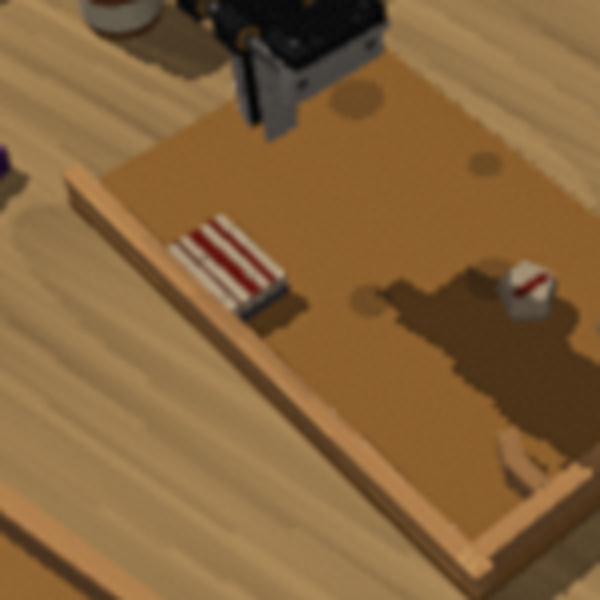

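Call:
apply_moves --rows '[[[0.02,-0.05,0],[0,0,-0.09],10],[[0.04,-0.1,0],[0,0,-0.18],10],[[0.06,-0.15,0],[0,0,-0.27],10],[[0.08,-0.2,0],[0,0,-0.36],10],[[0.104,-0.238,0],[0,0,-0.45],10]]'

```text
time_s: 7.7
tool_pos: [0.5652, -0.2229, 0.1273]
tool_rot: [-0.636, 0.637, -0.307, 0.309]
ft_force: [0.5, -0.6, -0.3]
gripper_width: 0.0104
```

Call:
apply_moves --rows '[[[0,0,0],[0,0,-0.09],10],[[0,0,0],[0,0,-0.18],10],[[0,0,0],[0,0,-0.27],10],[[0,0,0],[0,0,-0.36],10],[[0,0,0],[0,0,-0.45],10]]'

```text
time_s: 8.2
tool_pos: [0.5651, -0.2218, 0.1271]
tool_rot: [-0.491, 0.491, -0.508, 0.51]
ft_force: [-0.2, 0.2, -0.4]
gripper_width: 0.0104
```

Call:
apply_moves --rows '[[[0,0,0],[0,0,-0.09],10],[[0,0,0],[0,0,-0.1],10],[[0,0,0],[0,0,-0.1],10],[[0,0,0],[0,0,-0.1],10],[[0,0,0],[0,0,-0.1],10]]'

```text
time_s: 8.7
tool_pos: [0.5646, -0.2215, 0.1279]
tool_rot: [-0.451, 0.451, -0.544, 0.545]
ft_force: [0.7, 0.9, -0.1]
gripper_width: 0.01
```

```bash
python3 - <<'E'
from h import *
report((69,-172),0,.13)
from bench import capture
s,q=st();im=capture("wrist");cv2.imwrite("pics/w7.png",im[:,:,::-1]);np.savez("pics/w7.npz",p=s["tool_pos"],q=q.as_quat())
E
```

```text
t 8.7 pos [ 0.5646 -0.2215  0.1279] q [ 0.03  0.74  0.5   1.75 -0.48  0.78  0.57] F [ 0.65  0.94 -0.13] w 10.0
in tray mm 66.0038056148308 -172.7538124356873 jaw yaw rel tray 0.0008299919063796402
target [ 0.56763836 -0.22136508  0.13      ] shift units [0.0103 0.0006 0.0071]
turn units [ 0.      0.0003 -0.0005]
turn units [-4.0000e-04  0.0000e+00  1.9995e+00]
```

View pics/w7.png

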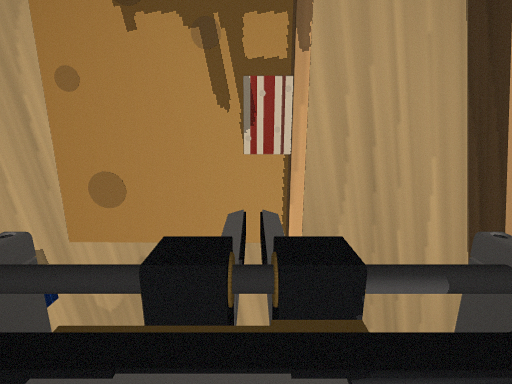

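```bash
cat >> h.py <<'E'
def wback(name,u,v,z):
    c=get_calibration("wrist");T=c["T_tool_cam"];K=c["K"];d=np.load(f"pics/{name}.npz");q=R.from_quat(d["q"]).as_matrix();t=tray()
    r=np.array([(u-K[0,2])/K[0,0],-(v-K[1,2])/K[1,1],-1]);o=q@T[:3,3]+d["p"];w=q@T[:3,:3]@r;P=o+w*(z-o[2])/w[2]
    e=P[:2]-t[:2];cc,s=np.cos(t[2]),np.sin(t[2]);return (1000*np.array([cc*e[0]+s*e[1],-s*e[0]+cc*e[1]])).round(1)
E
python3 - <<'E'
from h import *
for u,v in[(251,76),(293,76),(251,154),(293,154)]:print(wback("w7",u,v,.032))
print("rail inner top",wback("w7",293,180,.034),wback("w7",296,60,.034),"floor corner",wback("w7",69,241,.012))
E
```

```text
[ 63.5 -62.1]
[100.8 -62.1]
[  63.4 -131.3]
[ 103.3 -131.2]
rail inner top [ 103.9 -156. ] [102.7 -49.4] floor corner [-138.3 -229.3]
```

Call:
apply_moves --rows '[[[0.013,-0.0025,-0.1],[0,0,0],10],[[0.013,-0.0025,-0.2],[0,0,0],10],[[0.013,-0.0025,-0.27],[0,0,0],10],[[0.013,-0.0025,-0.298],[0,0,0],10],[[0.013,-0.0025,-0.298],[0,0,0],10]]'

```text
time_s: 9.25
tool_pos: [0.5677, -0.2221, 0.0376]
tool_rot: [0.45, -0.451, 0.545, -0.544]
ft_force: [0.0, 0.9, -0.4]
gripper_width: 0.0101
```

```bash
python3 - <<'E'
from h import *
report((70,-141),0,.038)
E
```

```text
t 9.25 pos [ 0.5677 -0.2221  0.0376] q [ 0.08  0.87  0.41  1.78 -0.55  0.62  0.63] F [ 0.03  0.95 -0.38] w 10.1
in tray mm 69.20762152097117 -172.674764638899 jaw yaw rel tray -0.0003478934181932458
target [ 0.57441447 -0.19109819  0.038     ] shift units [0.0223 0.1032 0.0013]
turn units [-0.0004 -0.001   0.0002]
turn units [-1.6000e-03  7.0000e-04 -1.9998e+00]
```

Call:
apply_moves --rows '[[[0.0056,0.0295,0],[0,0,0],10],[[0.0112,0.059,0],[0,0,0],10],[[0.0156,0.082,0],[0,0,0],10],[[0.0175,0.092,0],[0,0,0],10],[[0.019,0.1,0],[0,0,0],10]]'

```text
time_s: 9.75
tool_pos: [0.5745, -0.1914, 0.0389]
tool_rot: [-0.451, 0.451, -0.544, 0.545]
ft_force: [0.2, -0.1, -0.2]
gripper_width: 0.0098
```

Call:
apply_moves --rows '[[[0.0023,0.01,0],[0,0,0],10],[[0.0046,0.02,0],[0,0,0],10],[[0.0076,0.033,0],[0,0,0],10],[[0.0115,0.05,0],[0,0,0],10],[[0.0161,0.07,0],[0,0,0],10]]'

```text
time_s: 10.25
tool_pos: [0.5786, -0.1713, 0.0385]
tool_rot: [-0.45, 0.451, -0.545, 0.545]
ft_force: [-2.1, -3.2, 2.7]
gripper_width: 0.01
```

```bash
python3 - <<'E'
from h import *
report((70,-141),0,.038)
from bench import capture
s,q=st();im=capture("wrist");cv2.imwrite("pics/w8.png",im[:,:,::-1]);np.savez("pics/w8.npz",p=s["tool_pos"],q=q.as_quat())
E
```

```text
t 10.25 pos [ 0.5786 -0.1713  0.0385] q [-0.01  0.86  0.42  1.8  -0.57  0.61  0.57] F [-2.08 -3.23  2.73] w 10.0
in tray mm 70.42374139500033 -120.76463629918156 jaw yaw rel tray -0.0011434499260543074
target [ 0.57441447 -0.19109819  0.038     ] shift units [-0.014  -0.066  -0.0016]
turn units [ 0.0002 -0.0002  0.0007]
turn units [-4.0000e-04 -4.0000e-04 -1.9993e+00]
```

View pics/w8.png

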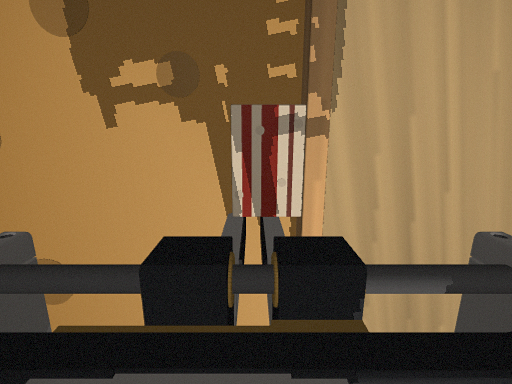

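Call:
apply_moves --rows '[[[0.0058,0.026,0],[0,0,0],10],[[0.0116,0.052,0],[0,0,0],10],[[0.0174,0.078,0],[0,0,0],10],[[0.0232,0.104,0],[0,0,0],10],[[0.029,0.13,0],[0,0,0],10]]'

```text
time_s: 10.8
tool_pos: [0.5876, -0.1306, 0.0382]
tool_rot: [0.451, -0.451, 0.545, -0.544]
ft_force: [-2.2, -1.4, 0.6]
gripper_width: 0.0101
```

Call:
apply_moves --rows '[[[0.0058,0.026,0],[0,0,0],10],[[0.0116,0.052,0],[0,0,0],10],[[0.0174,0.078,0],[0,0,0],10],[[0.0232,0.104,0],[0,0,0],10],[[0.029,0.13,0],[0,0,0],10]]'

```text
time_s: 11.3
tool_pos: [0.5963, -0.0925, 0.0384]
tool_rot: [0.451, -0.451, 0.545, -0.545]
ft_force: [-2.0, -1.6, 0.1]
gripper_width: 0.0101
```

```bash
python3 - <<'E'
from h import *
report((75,92),0,.038)
from bench import capture
s,q=st();im=capture("wrist");cv2.imwrite("pics/w9.png",im[:,:,::-1]);np.savez("pics/w9.npz",p=s["tool_pos"],q=q.as_quat())
E
```

```text
t 11.3 pos [ 0.5963 -0.0925  0.0384] q [-0.15  0.86  0.43  1.8  -0.59  0.61  0.45] F [-2.   -1.57  0.13] w 10.1
in tray mm 73.05435901112357 -40.01007453605942 jaw yaw rel tray -0.0003067006001422068
target [0.62287279 0.03686187 0.038     ] shift units [ 0.0886  0.4311 -0.0015]
turn units [-0.     -0.0002  0.0002]
turn units [-2.0000e-04  1.0000e-04 -1.9998e+00]
```

View pics/w9.png

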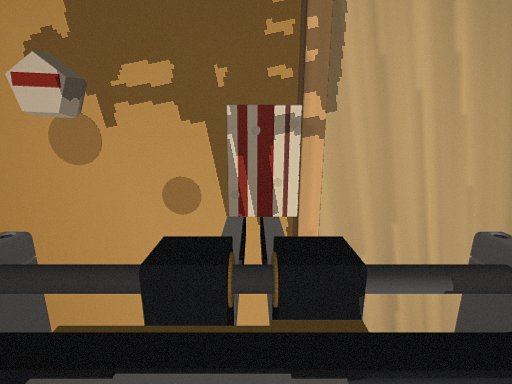

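Call:
apply_moves --rows '[[[0.0058,0.026,0],[0,0,0],10],[[0.0116,0.052,0],[0,0,0],10],[[0.0174,0.078,0],[0,0,0],10],[[0.0232,0.104,0],[0,0,0],10],[[0.029,0.13,0],[0,0,0],10]]'

```text
time_s: 11.85
tool_pos: [0.6048, -0.0536, 0.0384]
tool_rot: [0.451, -0.451, 0.545, -0.545]
ft_force: [-2.8, -2.0, 1.0]
gripper_width: 0.0097
```

Call:
apply_moves --rows '[[[0.0058,0.026,0],[0,0,0],10],[[0.0116,0.052,0],[0,0,0],10],[[0.0174,0.078,0],[0,0,0],10],[[0.0232,0.104,0],[0,0,0],10],[[0.029,0.13,0],[0,0,0],10]]'

```text
time_s: 12.35
tool_pos: [0.6139, -0.0141, 0.0384]
tool_rot: [0.451, -0.451, 0.545, -0.545]
ft_force: [-2.1, -1.1, -0.4]
gripper_width: 0.0098
```

```bash
python3 - <<'E'
from h import *
report((75,92),0,.038)
from bench import capture
s,q=st();im=capture("wrist");cv2.imwrite("pics/w10.png",im[:,:,::-1]);np.savez("pics/w10.npz",p=s["tool_pos"],q=q.as_quat())
E
```

```text
t 12.35 pos [ 0.6139 -0.0141  0.0384] q [-0.29  0.88  0.46  1.77 -0.6   0.64  0.33] F [-2.12 -1.07 -0.41] w 9.8
in tray mm 75.72483176535978 40.219249785764525 jaw yaw rel tray -0.00014905280527391374
target [0.62287279 0.03686187 0.038     ] shift units [ 0.0299  0.17   -0.0014]
turn units [-0.0002  0.0001  0.0001]
turn units [ 1.0000e-04  3.0000e-04 -1.9999e+00]
```

View pics/w10.png

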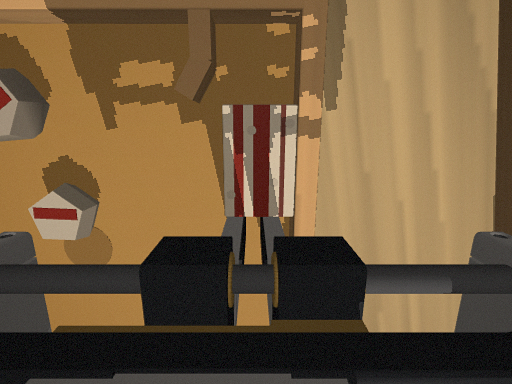

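Call:
apply_moves --rows '[[[0.0055,0.026,0],[0,0,0],10],[[0.011,0.052,0],[0,0,0],10],[[0.0165,0.078,0],[0,0,0],10],[[0.022,0.104,0],[0,0,0],10],[[0.027,0.128,0],[0,0,0],10]]'

```text
time_s: 12.9
tool_pos: [0.6216, 0.0234, 0.0386]
tool_rot: [-0.45, 0.451, -0.545, 0.545]
ft_force: [-2.1, -2.6, 0.6]
gripper_width: 0.0098
```

Call:
apply_moves --rows '[[[0.002,0.009,0],[0,0,0],10],[[0.004,0.018,0],[0,0,0],10],[[0.006,0.027,0],[0,0,0],10],[[0.0075,0.034,0],[0,0,0],10],[[0.0075,0.034,0],[0,0,0],10]]'

```text
time_s: 13.4
tool_pos: [0.6239, 0.0336, 0.0384]
tool_rot: [0.451, -0.451, 0.545, -0.545]
ft_force: [-2.2, -2.0, 1.7]
gripper_width: 0.0098
```

```bash
python3 - <<'E'
from h import *
report((77,92),0,.038)
from bench import capture
s,q=st();im=capture("wrist");cv2.imwrite("pics/w11.png",im[:,:,::-1]);np.savez("pics/w11.npz",p=s["tool_pos"],q=q.as_quat())
E
```

```text
t 13.4 pos [0.6239 0.0336 0.0384] q [-0.38  0.89  0.47  1.73 -0.61  0.67  0.25] F [-2.19 -1.97  1.73] w 9.8
in tray mm 76.64533868965349 89.01529737963634 jaw yaw rel tray -0.00034608460052185097
target [0.62483755 0.03648808 0.038     ] shift units [ 0.003   0.0096 -0.0013]
turn units [-0.0001 -0.0001  0.0002]
turn units [-2.0000e-04  1.0000e-04 -1.9998e+00]
```

View pics/w11.png

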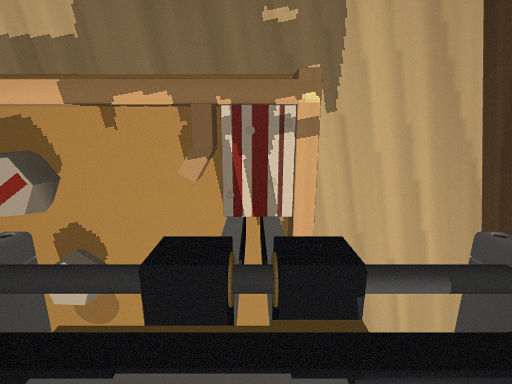

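Almost home; slow push until the stop resists.

Call:
apply_moves --rows '[[[0.0006,0.003,0],[0,0,0],10],[[0.0012,0.006,0],[0,0,0],10],[[0.0018,0.009,0],[0,0,0],10],[[0.0024,0.012,0],[0,0,0],10],[[0.0024,0.012,0],[0,0,0],10]]'

```text
time_s: 13.95
tool_pos: [0.6239, 0.0337, 0.0384]
tool_rot: [-0.449, 0.451, -0.544, 0.546]
ft_force: [-3.6, -8.0, 1.7]
gripper_width: 0.0103
```

Call:
apply_moves --rows '[[[0.0006,0.003,0],[0,0,0],10],[[0.0012,0.006,0],[0,0,0],10],[[0.0018,0.009,0],[0,0,0],10],[[0.0018,0.009,0],[0,0,0],10],[[0.0018,0.009,0],[0,0,0],10]]'

```text
time_s: 14.45
tool_pos: [0.6239, 0.0338, 0.0384]
tool_rot: [-0.448, 0.452, -0.544, 0.547]
ft_force: [-5.9, -11.6, 2.3]
gripper_width: 0.01
```

Call:
apply_moves --rows '[[[-0.004,-0.02,0],[0,0,0],10],[[-0.014,-0.07,0],[0,0,0],10],[[-0.027,-0.14,0],[0,0,0],10],[[-0.027,-0.14,0.1],[0,0,0],10],[[-0.027,-0.14,0.25],[0,0,0],10]]'

```text
time_s: 14.95
tool_pos: [0.6158, -0.0027, 0.1122]
tool_rot: [0.45, -0.451, 0.546, -0.544]
ft_force: [0.9, 0.8, -0.1]
gripper_width: 0.0101
```

Call:
apply_moves --rows '[[[-0.1,-0.1,0.1],[0,0,0],10],[[-0.2,-0.25,0.15],[0,0,0],10],[[-0.3,-0.4,0.2],[0,0,0],10],[[-0.3,-0.5,0.2],[0,0,0],10],[[-0.3,-0.6,0.2],[0,0,0],10]]'

```text
time_s: 15.45
tool_pos: [0.5268, -0.1853, 0.1752]
tool_rot: [-0.451, 0.449, -0.544, 0.546]
ft_force: [1.4, -0.2, 0.1]
gripper_width: 0.0098
```

```bash
python3 - <<'E'
from h import *
report()
from bench import capture
for n in("top","scene"):
    im=capture(n);cv2.imwrite(f"pics/{n}12.png",im[:,:,::-1])
a=cv2.imread("pics/top12.png")[90:220,190:380];b=cv2.imread("pics/scene12.png")[125:275,115:315]
cv2.imwrite("pics/t12z.png",cv2.resize(a,None,fx=4,fy=4,interpolation=cv2.INTER_CUBIC))
cv2.imwrite("pics/s12z.png",cv2.resize(b,None,fx=4,fy=4,interpolation=cv2.INTER_CUBIC))
E
```

```text
t 15.45 pos [ 0.5268 -0.1853  0.1752] q [-0.07  0.63  0.57  1.85 -0.46  0.8   0.54] F [ 1.37 -0.17  0.13] w 9.8
in tray mm 22.129262930370107 -144.15740087484212 jaw yaw rel tray -0.002952841090444358
```

View pics/t12z.png

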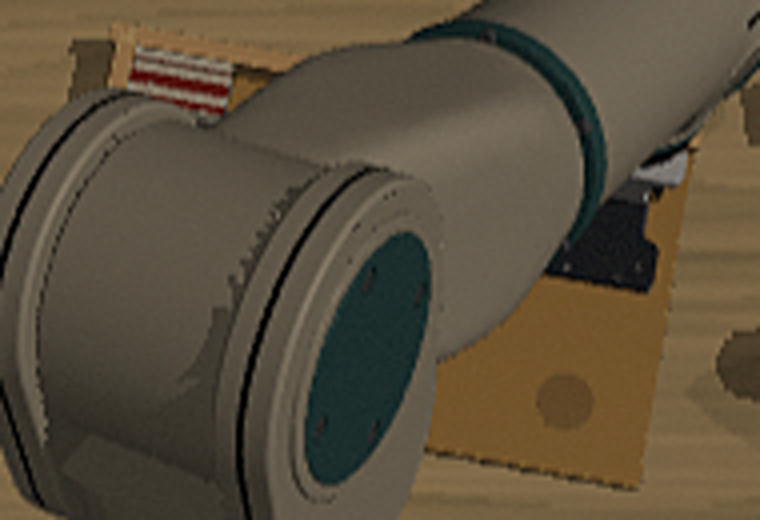

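View pics/s12z.png

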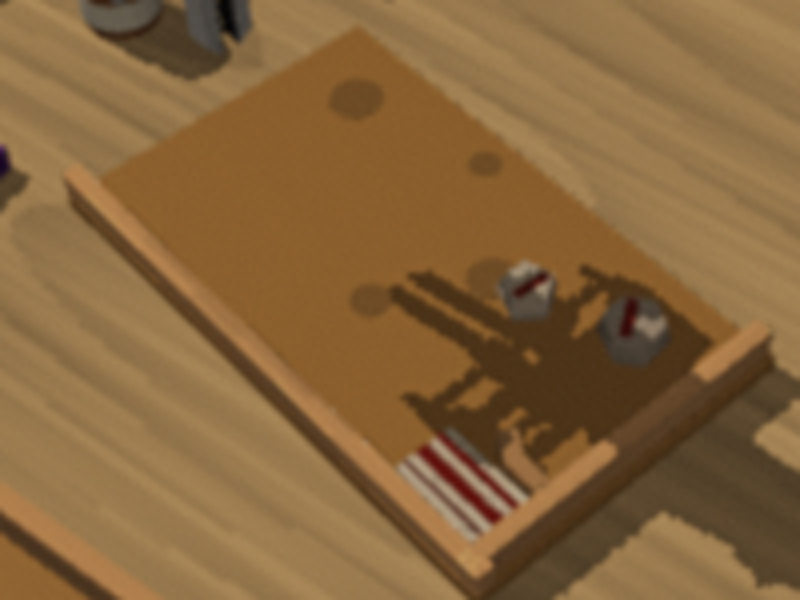

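Call:
apply_moves --rows '[[[0.1,0.16,0.08],[0,0,0],10],[[0.2,0.32,0.08],[0,0,0],10],[[0.27,0.48,0.08],[0,0,0],10],[[0.27,0.58,0.08],[0,0,0],10],[[0.27,0.58,0.08],[0,0,0],10]]'

```text
time_s: 16.05
tool_pos: [0.61, 0.0037, 0.1963]
tool_rot: [0.456, -0.453, 0.543, -0.54]
ft_force: [-0.0, 0.1, 0.3]
gripper_width: 0.0104
```

```bash
python3 - <<'E'
from h import *
report()
from bench import capture
s,q=st();im=capture("wrist");np.savez("pics/w13.npz",p=s["tool_pos"],q=q.as_quat());cv2.imwrite("pics/w13.png",im[:,:,::-1])
cv2.imwrite("pics/w13z.png",cv2.resize(im[20:170,170:370,::-1],None,fx=4,fy=4,interpolation=cv2.INTER_CUBIC))
E
```

```text
t 16.05 pos [0.61   0.0037 0.1963] q [-0.4   0.67  0.6   1.68 -0.46  0.93  0.2 ] F [-0.03  0.05  0.32] w 10.4
in tray mm 68.53805835323554 56.996702930091736 jaw yaw rel tray 0.014034237903101848
```

View pics/w13z.png

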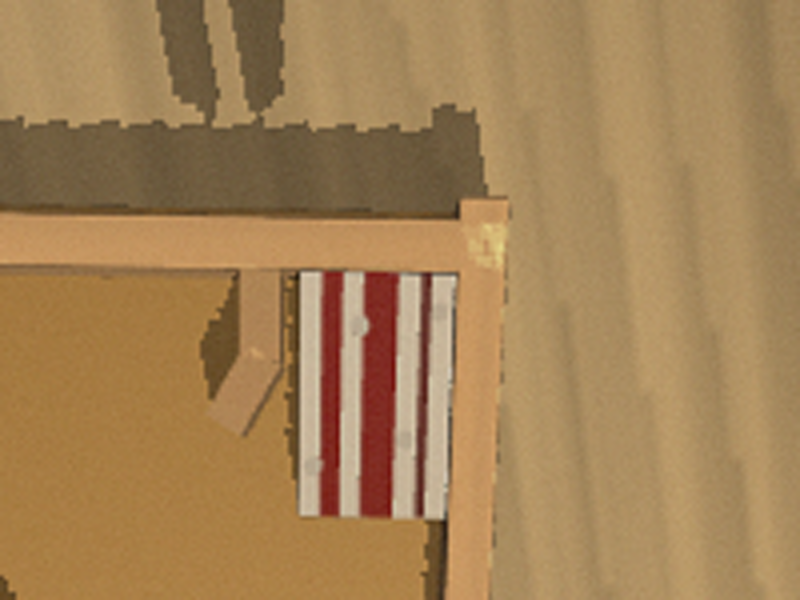

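View pics/w13.png

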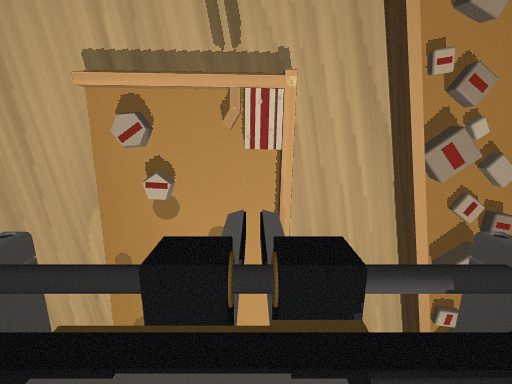

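```bash
python3 - <<'E'
from h import *
z=lambda u,v:((u+.5)/4-.5+170,(v+.5)/4-.5+20)
for u,v in[(299.5,271),(456,272),(299,516),(446,519)]:print("s",wback("w13",*z(u,v),.032))
for u,v in[(459,270),(446,590)]:print("rail top",wback("w13",*z(u,v),.034))
for u,v in[(10,266),(455,271)]:print("stop top",wback("w13",*z(u,v),.034))
from bench import capture
im=capture("scene");cv2.imwrite("pics/s14.png",im[:,:,::-1])
E
```

```text
s [ 56.5 168.6]
s [101.3 168.9]
s [56.9 99.1]
s [101.1  98.8]
rail top [101.9 169.2]
rail top [101.7  77.6]
stop top [-25.6 168.5]
stop top [100.8 168.9]
```

View pics/s14.png

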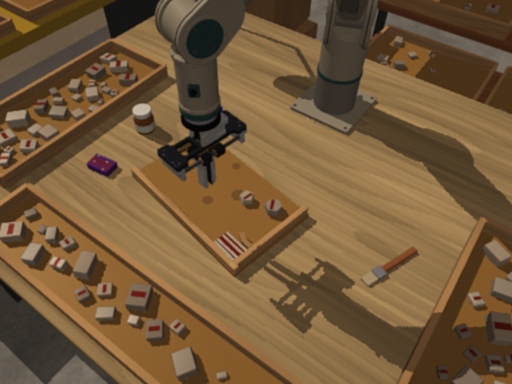

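The sample lies square in the pocket, within about 0.5 mm of both the rail and the stop. The fragments, brush and jar have not moved, and the hand is about 14 cm above the floor, clear of everything.

```bash
python3 -c "
from bench import r;print(r.sign_off())"
```

```text
the job is handed in; nothing more can be done
None
```

The red-striped sample is home in the corner pocket, flush against both the rail and the end stop, and the job is handed in. I pushed it with two fingertips until it lay flush on the rail. I then pushed it along the rail from its -y end, with a slight bias towards the rail, until the stop resisted. I backed the hand off before lifting it.

- **Final position:** in the last wrist picture the sample's edges lie within about 0.5 to 1 mm of the rail and stop faces. It is square to the rail within about 0.01 rad.
- **Forces and time:** the highest force I read was about 13 N, at the stop. The run took about 16 s of the 53 s allowed.
- **Along the rail:** the wrist pictures during the slide showed it staying against the rail. I checked at intervals, not continuously.
- **Other objects:** by eye, the fragments, brush and jar are where they started. The hand ended clear, touching nothing.
- **Disagreement:** my estimate of the tray's position was about 1 to 2 mm off the wrist readings. I therefore judged the final fit against the rail and stop as seen in the picture.

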